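# Switch off the bench tester and pop its fuse hatch

## Task

The fuse of the bench tester with the small, nearly square hatch is to be changed: first switch that tester off by pressing the raised front half of its rocker fully down, then press the front edge of its hatch down to the stop and let go, so that the push-push latch releases and the hatch springs up by itself and stays open. Use only fingertips: lift nothing, do not shove the testers about, and leave the other tester (wide hatch) and everything lying around as they are.

Things in the scene. Friction and masses are not known exactly. Their poses are not given: they have to be found in the camera images.
- fuse_tester: Grey bench tester to work on: loose box, about 3 kg, 110 mm deep (x, front panel with pale meter window to back), 150 wide (y, to the left), case top 60 mm above its origin (centre of underside). On top, at left, the SMALL nearly square hatch (60 deep, 56 wide, centre y = +30 mm); at right a black rocker (y = -53 mm). Table is z = 0.
- fuse_hatch (a joint): Small fuse hatch, hinged at its back edge, with a push-push latch: 0 = latched shut, lid level; negative = pressed in (stop -0.13); positive = open (rad), to its stop 0.95, leaning up and back. Pressed in past -0.1 and let go, it springs open by itself; pressed less, it stays latched. An open hatch pushed right down latches shut again.
- fuse_hatch_press (a point): Press point on top of the fuse hatch, 12 mm in from the middle of its free front edge, 48 mm from the hinge, 74 mm above the table while latched. The lid stands 14 mm proud of the case top. It yields about 6 mm downward with 2 to 4 N; the latch trips after about 4.5 mm; the stop is hard. The point moves with the hatch.
- fuse_rocker (a joint): Rocker switch of that tester, a black paddle 46 mm long (front to back), 24 mm wide, pivot at mid-length: 0 = on (front half up, starts within 0.03), 0.34 = off (front half fully down), rad. It stays where it is left; it tips with about 2.5 N on the front half, to a hard stop.
- fuse_rocker_press (a point): Press point on the top face of that rocker's front half, 17 mm in front of its pivot, about 75 mm above the table while on; it goes about 6 mm down to the stop. The point moves with the rocker.
- cell_tester: The other grey bench tester, same case, axes and origin, told apart by its WIDE hatch (60 mm deep, 96 mm wide, centre y = +16 mm). Leave it alone. Either tester may stand on the left or on the right.
- cell_hatch (a joint): Wide hatch of the other tester, same latch and values; 0 = shut. To stay shut.
- cell_rocker (a joint): Rocker of the other tester, same values; 0 = on. To stay on.
- feeler: Steel feeler gauge set lying flat, 22 x 99 x 10 mm; origin at the centre of its underside. Bystander, loose: leave where it is.
- small_box: Small dark closed cardboard box, 66 x 80 x 30 mm; origin at the centre of its underside. Bystander, loose: leave where it is.
- meter: Hand-held multimeter with a round dial lying flat, 116 x 66 x 30 mm; origin at the centre of its underside. Bystander, loose: leave where it is.
- flask_tin: Old square metal oil tin with a screw cap and handle standing upright, 49 x 75 x 114 mm; origin at the centre of its underside. Bystander, loose: leave where it is.
- spray_can: Black spray can with pale cap standing upright, 51 mm across, 200 mm high; origin at the centre of its underside. Bystander, loose: leave where it is.

How it is judged:
On the way, in this order (a step that is already met when the one before it is completed fails the run):
1. the rocker of the tester with the small hatch is switched off while its hatch is still shut (value of joint fuse_rocker above 0.26 rad and value of joint fuse_hatch below 0.05 rad), for 0.1 s.
2. the small hatch is pressed in with the fingers, deep enough to trip the latch (value of joint fuse_hatch below -0.06 rad and contact force between the fingers and fuse_tester above 0.3 N), for 0.02 s.
3. the small hatch has popped open (value of joint fuse_hatch above 0.75 rad), for 0.3 s.
At the end, for the whole second after the job is handed in: The small hatch is at rest open (over 0.75 rad), its rocker off (over 0.26 rad), its tester level and within 30 mm of its start; the other tester has its hatch shut (under 0.05 rad), its rocker on (under 0.08 rad) and stands within 15 mm of its start (value of joint fuse_hatch above 0.75 rad and velocity of joint fuse_hatch between -0.1 and 0.1 rad/s and value of joint fuse_rocker above 0.26 rad and value of joint cell_hatch below 0.05 rad and value of joint cell_rocker below 0.08 rad and distance of fuse_tester from where it was at the start of the episode below 0.03 m and distance of cell_tester from where it was at the start of the episode below 0.015 m and angle between fuse_tester's own z axis and vertical below 0.05 rad); the robot touches nothing.
It fails at once if the hatch is pressed in while its tester is still switched on (value of joint fuse_hatch below -0.06 rad and value of joint fuse_rocker below 0.2 rad).
It fails at once if the other tester's hatch or rocker is worked (value of joint cell_hatch above 0.08 rad or value of joint cell_hatch below -0.06 rad or value of joint cell_rocker above 0.12 rad).
It fails at once if a tester is lifted, tipped or shoved (height (world z) of any of fuse_tester, cell_tester above 0.012 m or angle between any of fuse_tester, cell_tester's own z axis and vertical above 0.12 rad or distance of any of fuse_tester, cell_tester from where it was at the start of the episode above 0.03 m).
It fails at once if a bystander is moved more than 30 mm (distance of any of feeler, small_box, meter, flask_tin, spray_can from where it was at the start of the episode above 0.03 m).
It also fails if it takes over 43 s, if anything falls off the work surface, if the arm or the gripper's body presses on something with over 40 N, if the wrist force passes 120 N, or if a joint passes its speed limit or range.

## Robot

A 6-joint arm with a two-finger parallel gripper is mounted at the origin on a cart in front of the work surface, level with it; the furniture and walls round the work are solid. World frame = base frame: x ahead of the robot, y to its left, z up, the work surface at z = 0. Lengths are in m, angles in rad, forces in N, time in s.
With the tool pointing down it reaches from about 0.3 to 0.775 m from the base axis. Payload 14.6 kg.
Tool frame: the origin (TCP) lies on the centre line of the jaws, within the pads' length; the fingertips stand ctrl.tcp_to_tips ahead of it and the grasp point (between the pads) lies 2 mm behind it (ctrl.tcp_to_tips is the distance from the TCP to the fingertips, in m); z points along the fingers, y is the line along which they close (so a half turn about z gives the same grasp; the last joint's range is limited). The gripper opens to 94 mm and grips with 3 to 60 N. Pads are 16 mm wide; open, the fingers measure 119 mm over their backs; the gripper's body (75 mm by 177 mm) begins 78 mm behind the grasp point.
Start: joints at [1.045, 0.3, 1.521, -0, 1.321, -0.067], TCP at [0.244, 0.493, 0.187] pointing down, gripper open.
Joint ranges: [-3.03, 3.03], [-0.79, 2.21], [0.23, 2.52], [-1.04, 4.18], [0, 3.07], [-2.55, 2.55]. Speed limits (rad/s): [2.22, 2.22, 2.57, 3.14, 3.14, 3.14].

## Interface

Orientations are given as [roll, pitch, yaw] about the fixed x, y, z axes, in that order (R = Rz(yaw) Ry(pitch) Rx(roll)).
In Python, from station import telemetry, viewer, hand_in, ctrl gives the robot as it stands.
- The arm moves only by the tool step_arm, never from a script. Its argument "plan" is a list of rows, each an object of numbers: "dx", "dy", "dz": the shift along the tool's x, y, z scaled (see below); "rx", "ry", "rz": the turn, a rotation vector about the tool's x, y, z scaled (see below); "claw": the closure, from 0 (fully open) to 1 (shut). In form: [{"dx": .., "dy": .., "dz": .., "rx": .., "ry": .., "rz": .., "claw": ..}, ...]. A call has 1 to 10 rows; each row shifts and turns the commanded pose from where the row before left it, along the tool's axes as they then stand; what a row does not reach is not made up. The controller multiplies each number of a shift by 0.1 m and each number of a turn by 90 degrees. A row lasts 1/10 s, in which the tool goes at most 50 mm and 8.59 degrees, less where a joint would pass 70% of its speed; a pose out of reach is approached as far as the arm can. A call with a number of a shift or a turn outside -1 to 1 is refused whole. A call with a gripper value outside its range is refused whole. The fingers move at their own pace and stop on an object; "grip_force" is the grip in N (left out, the last holds). Time passes only in rows, so rows that do not move let the fingers close. It gives the time, the measured TCP pose, the force, the opening and the grip force at its end, in the units of the state.
- telemetry.get_obs(): the state, without advancing time (a new reading comes with each control period).
- viewer.camera(name): name is "scene" or "top" or "wrist"; returns a dict with "img" (384x512x3 uint8, red, green, blue), "z_map" (384x512 float32, m along the optical axis (not along the pixel's ray), 0 where there is no reading), "fx", "fy", "cx", "cy" (pixels), "dist" ([k1, k2, p1, p2, k3] as OpenCV has them; the pictures are not rectified), "R" (3x3) and "t" (3): a world point X has camera coordinates R X + t; the wrist camera has in their place "tool_from_camera" (4x4, takes a point from camera to tool coordinates, whose origin is the TCP and whose axes are the flange's). Camera axes: x right, y down, z forward; pixel columns grow to the right and rows downward; lengths in m; the calibration is good to about 2 mm. A picture is of the moment at which its call begins: read the wrist's pose just before it.
- hand_in(): hands the job in; it is judged then, once.
Trained networks look in a picture, given as the dict that the camera call returned (one of the last four; its "shot" number tells which), for a name from the list of things; names that differ only in an ending like _2 or _b are one class to them, and where a whole thing is asked for, a point or a joint stands for the part that bears it (a point fixed in the world has none). Each returns a list of dicts, best first, with "score" (0 to 1); they miss things now and then, are a little off and sometimes report something else, mostly with a low value. They report only what shows in the picture. A call takes as long as a camera call.
- viewer.recognise(target, picture): "rect" ([left, top, right, bottom] in pixels, round what is visible of it).
The state is a dict: "time_s": time; "qpos": joint angles; "joint_vel": joint speeds; "tau": joint torques, N m; "ee_pos": TCP position; "eef_rot": TCP orientation; "force": force on the tool from outside, world axes, zero at the start; "moment": the same for the moment, N m; "grip_width": finger opening in m; "grip_force": force on a finger pad.
Only numpy, scipy, OpenCV 4.12 (cv2) and the standard library are available. Lean on these libraries where they do the work, as an engineer would, in place of code of your own. Each camera call takes 0.05 s, during which the arm holds its last target. There are 200 camera calls.

## Working session

There is one attempt and no reset: what is moved stays moved. The work goes in short steps, Python scripts to look and compute and a tool call to move; the robot and the scene stay as the last step left them, time stands still between calls to the robot, and variables do not carry over. Pictures are saved under pics/ and viewed, at most 10 in all, crops included, and the job is handed in when it is done.

Besides the shell and the picture viewer there is one more tool, called after ">>>" as name(argument=value, ...) on one line, values as JSON. step_arm: Moves the arm, as the interface text tells. Shifts and turns lie within -1 to 1; 1 stands for 0.1 m of shift or 90 degrees of turn. Its arguments: {"type":"object","properties":{"plan":{"type":"array"},"grip_force":{"type":"number"}},"required":["plan"]}

```bash
mkdir -p pics
cat > h.py <<'E'
import numpy as np, cv2
from station import telemetry, viewer, hand_in, ctrl
from scipy.spatial.transform import Rotation as Ro
def cloud(c, T=None):
    z=c["z_map"]; h,w=z.shape
    u,v=np.meshgrid(np.arange(w),np.arange(h))
    K=np.array([[c["fx"],0,c["cx"]],[0,c["fy"],c["cy"]],[0,0,1.]])
    p=cv2.undistortPoints(np.stack([u,v],-1).reshape(-1,1,2).astype(np.float32),K,np.array(c["dist"],float)).reshape(h,w,2)
    P=np.dstack([p[...,0]*z,p[...,1]*z,z]).astype(float)
    if "R" in c: W=(P-np.array(c["t"]))@np.array(c["R"])
    else:
        o=T; M=np.array(c["tool_from_camera"]); P=P@M[:3,:3].T+M[:3,3]
        W=P@Ro.from_euler("xyz",o["eef_rot"]).as_matrix().T+np.array(o["ee_pos"])
    W[z==0]=np.nan
    return W
E
python3 - <<'E'
from h import *
o=telemetry.get_obs(); print(o["time_s"],o["ee_pos"],o["eef_rot"],ctrl.tcp_to_tips,o["force"],o["grip_width"])
for n in ["top","scene"]:
    c=viewer.camera(n); cv2.imwrite(f"pics/{n}0.png",c["img"][...,::-1]); W=cloud(c)
    np.save(f"{n}.npy",W)
    for t in ["fuse_tester","cell_tester","fuse_hatch","fuse_rocker","cell_hatch","fuse_rocker_press","fuse_hatch_press","spray_can","flask_tin","meter","small_box","feeler"]:
        for r in viewer.recognise(t,c)[:2]:
            a,b,d,e=[int(x) for x in r["rect"]]; 
            print(n,t,round(r["score"],2),[a,b,d,e],np.round(np.nanmedian(W[b:e,a:d].reshape(-1,3),0),3))
E
```

```text
0.0 [0.2434402  0.49288302 0.18639097] [-3.14046628e+00 -5.74961789e-05  2.68283325e+00] 0.017 [ 0.23408087 -0.6616184  -0.10366436] 0.0938424459785701
top fuse_tester 0.88 [121, 128, 198, 189] [ 0.515 -0.088  0.06 ]
top cell_tester 0.7 [234, 156, 304, 211] [ 0.45  -0.359  0.062]
top fuse_hatch 0.55 [130, 134, 161, 164] [ 0.537 -0.059  0.074]
top fuse_rocker 0.72 [168, 158, 183, 175] [ 0.493 -0.132  0.072]
top cell_hatch 0.67 [233, 158, 304, 210] [ 0.45  -0.357  0.062]
top fuse_rocker_press 0.7 [170, 156, 185, 177] [ 0.493 -0.137  0.07 ]
top fuse_hatch_press 0.83 [130, 138, 156, 168] [ 0.527 -0.053  0.074]
top fuse_hatch_press 0.65 [167, 158, 183, 177] [ 0.49  -0.131  0.071]
top spray_can 0.61 [329, 122, 368, 161] [ 0.54  -0.542  0.04 ]
top flask_tin 0.75 [319, 191, 354, 226] [ 0.388 -0.515  0.093]
top flask_tin 0.47 [218, 127, 258, 134] [ 0.596 -0.281  0.008]
top meter 0.73 [242, 230, 287, 279] [ 0.275 -0.348  0.022]
top small_box 0.58 [195, 221, 231, 250] [ 0.324 -0.218  0.031]
top feeler 0.75 [220, 128, 257, 135] [ 0.593 -0.283  0.008]
scene fuse_tester 0.85 [166, 154, 230, 198] [ 0.492 -0.09   0.044]
scene fuse_tester 0.53 [288, 204, 304, 219] [ 0.439 -0.408  0.069]
scene cell_tester 0.95 [227, 189, 320, 252] [ 0.415 -0.362  0.039]
scene cell_tester 0.65 [181, 152, 208, 168] [ 0.526 -0.059  0.07 ]
scene fuse_hatch 0.58 [183, 149, 207, 167] [ 0.534 -0.051  0.069]
scene fuse_rocker 0.48 [197, 166, 217, 175] [ 0.495 -0.131  0.068]
scene cell_hatch 0.6 [245, 191, 298, 212] [ 0.442 -0.341  0.073]
scene fuse_rocker_press 0.58 [286, 202, 307, 218] [ 0.447 -0.406  0.068]
scene fuse_hatch_press 0.82 [176, 155, 208, 166] [ 0.523 -0.056  0.071]
scene spray_can 0.87 [369, 145, 404, 240] [ 0.53  -0.55   0.096]
scene flask_tin 0.65 [309, 213, 352, 289] [ 0.365 -0.52   0.039]
scene meter 0.93 [188, 247, 251, 288] [ 0.268 -0.358  0.019]
scene small_box 0.97 [157, 211, 209, 253] [ 0.316 -0.215  0.006]
```

```bash
python3 -c "
import cv2,numpy as np
a=cv2.imread('pics/top0.png');b=cv2.imread('pics/scene0.png');cv2.imwrite('pics/both.png',cv2.resize(np.vstack([a,b]),(400,600)) if 0 else cv2.resize(np.hstack([a,b]),(800,300)))"
```

```text
(no output)
```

View pics/top0.png

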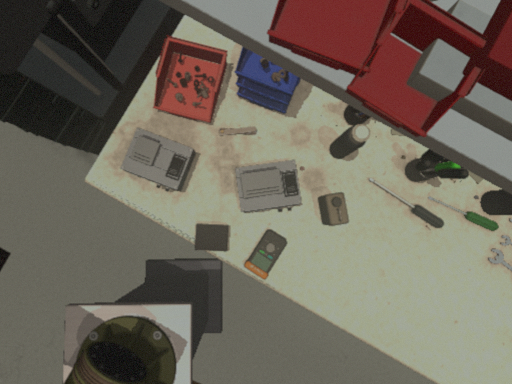

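View pics/scene0.png

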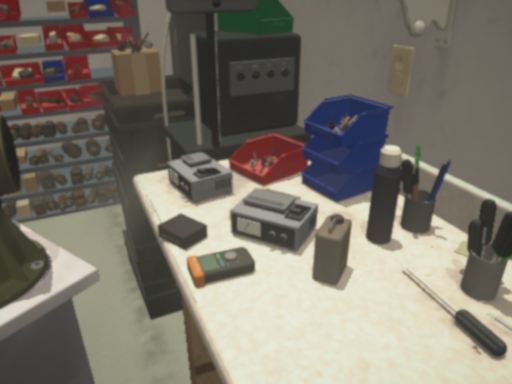

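The left tester (px 121–198, 128–189) has the narrow hatch and is therefore the fuse tester. The right one (234–304, 156–211) has the wide hatch. The spray can, tin, meter and box are well clear of the left tester. Next I fit its pose from the depth points.

```bash
cat >> h.py <<'E'
def fit(W,c0=(0.515,-0.09),r=0.11):
    P=W.reshape(-1,3); P=P[~np.isnan(P[:,0])]
    P=P[np.hypot(P[:,0]-c0[0],P[:,1]-c0[1])<r]
    for lo,hi in [(0.052,0.1),(0.0705,0.1)]:
        Q=P[(P[:,2]>lo)&(P[:,2]<hi)]; 
        if len(Q)<10: continue
        (cx,cy),s,a=cv2.minAreaRect((Q[:,:2]*1000).astype(np.float32))
        print(len(Q),"centre",round(cx,1),round(cy,1),"size",np.round(s,1),"ang",round(a,1), "zmed",np.round(np.median(Q[:,2]),4))
    return P
E
python3 - <<'E'
from h import *
for n in ["top","scene"]:
    P=fit(np.load(n+".npy"))
    o=telemetry.get_obs()
R=Ro.from_euler("xyz",o["eef_rot"]).as_matrix(); print(R.round(3))
E
```

```text
2751 centre 513.9 -85.0 size [151.2 112.1] ang 68.9 zmed 0.0621
760 centre 521.5 -91.5 size [124.5  65.9] ang 66.8 zmed 0.0749
1216 centre 512.9 -84.2 size [151.7 111.4] ang 67.6 zmed 0.0605
279 centre 520.1 -88.2 size [129.2  63.8] ang 65.5 zmed 0.0737
[[-0.897  0.443  0.   ]
 [ 0.443  0.897 -0.   ]
 [-0.    -0.    -1.   ]]
```

>>> step_arm(plan=[{"dx": -0.34,"dy": -0.31,"dz": -0.02,"claw": 1},{"dx": -0.34,"dy": -0.31,"dz": -0.02,"claw": 1},{"dx": -0.34,"dy": -0.31,"claw": 1},{"dx": -0.34,"dy": -0.31,"claw": 1},{"dx": -0.34,"dy": -0.31,"claw": 1},{"dx": -0.34,"dy": -0.31,"claw": 1},{"dx": -0.34,"dy": -0.31,"claw": 1},{"dx": -0.34,"dy": -0.31,"claw": 1},{"dx": -0.34,"dy": -0.31,"claw": 1},{"dx": -0.34,"dy": -0.31,"claw": 1}], grip_force=5)

```text
$.plan[0]: bad value
```

>>> step_arm(plan=[{"dx": -0.34,"dy": -0.31,"rz": -0.024,"claw": 1},{"dx": -0.34,"dy": -0.31,"rz": -0.024,"claw": 1},{"claw": 1},{"claw": 1}])

```text
$.plan[0]: bad value
```

Run:
```python
from h import *
o=telemetry.get_obs(); c=viewer.camera("wrist"); cv2.imwrite("pics/w1.png",c["img"][...,::-1])
print(o["time_s"],o["ee_pos"],o["eef_rot"],o["force"],o["grip_width"])
print(np.round(c["tool_from_camera"],3))
W=cloud(c,o); np.save("w1.npy",W); fit(W)
for t in ["fuse_hatch","fuse_rocker"]:
    for r in viewer.recognise(t,c)[:1]:
        a,b,d,e=[int(x) for x in r["rect"]]; print(t,r["score"],a,b,d,e)
c2=viewer.camera("top"); fit(cloud(c2))
```

```text
1.3 [0.24358562 0.49311773 0.18696151] [-3.14158129e+00  1.56471463e-05  2.68281481e+00] [-0.15444303 -0.09392752 -0.2259603 ] 0.09392080969023657
[[ 0.    -0.974 -0.226  0.066]
 [ 1.     0.     0.    -0.001]
 [-0.    -0.226  0.974 -0.198]
 [ 0.     0.     0.     1.   ]]
2746 centre 514.0 -84.8 size [151.2 111.8] ang 68.6 zmed 0.0621
741 centre 521.4 -91.4 size [123.9  65.5] ang 66.8 zmed 0.075
```

View pics/w1.png

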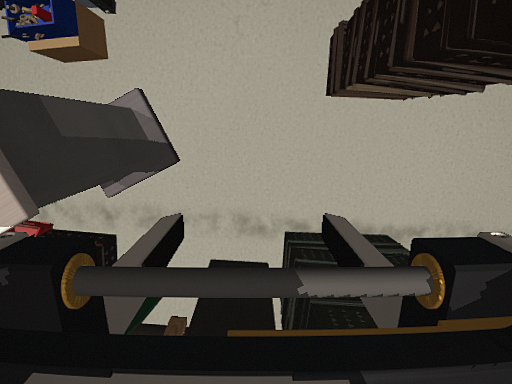

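The moves were refused, probably because every field must be present. The wrist picture shows only the floor from the start pose, so the arm has not moved. I'll resend with full rows.

>>> step_arm(plan=[{"dx": -0.34,"dy": -0.31,"dz": -0.02,"rx": 0,"ry": 0,"rz": 0,"claw": 1},{"dx": -0.34,"dy": -0.31,"dz": -0.02,"rx": 0,"ry": 0,"rz": 0,"claw": 1},{"dx": -0.34,"dy": -0.31,"dz": 0,"rx": 0,"ry": 0,"rz": 0,"claw": 1},{"dx": -0.34,"dy": -0.31,"dz": 0,"rx": 0,"ry": 0,"rz": 0,"claw": 1},{"dx": -0.34,"dy": -0.31,"dz": 0,"rx": 0,"ry": 0,"rz": 0,"claw": 1},{"dx": -0.34,"dy": -0.31,"dz": 0,"rx": 0,"ry": 0,"rz": 0,"claw": 1},{"dx": -0.34,"dy": -0.31,"dz": 0,"rx": 0,"ry": 0,"rz": 0,"claw": 1},{"dx": -0.34,"dy": -0.31,"dz": 0,"rx": 0,"ry": 0,"rz": 0,"claw": 1},{"dx": -0.34,"dy": -0.31,"dz": 0,"rx": 0,"ry": 0,"rz": 0,"claw": 1},{"dx": -0.34,"dy": -0.31,"dz": 0,"rx": 0,"ry": 0,"rz": 0,"claw": 1}], grip_force=5)

```text
time_s: 2.5
ee_pos: [0.4115, 0.0627, 0.1913]
eef_rot: [3.141, 0.001, 2.683]
force: [1.4, 1.0, 0.2]
grip_width: 0.0171
grip_force: 0.0
```

>>> step_arm(plan=[{"dx": -0.45,"dy": -0.18,"dz": 0,"rx": 0,"ry": 0,"rz": 0,"claw": 1},{"dx": -0.45,"dy": -0.18,"dz": 0,"rx": 0,"ry": 0,"rz": 0,"claw": 1},{"dx": -0.45,"dy": -0.18,"dz": 0,"rx": 0,"ry": 0,"rz": 0,"claw": 1},{"dx": -0.45,"dy": -0.18,"dz": 0,"rx": 0,"ry": 0,"rz": 0,"claw": 1},{"dx": -0.45,"dy": -0.18,"dz": 0,"rx": 0,"ry": 0,"rz": -0.048,"claw": 1},{"dx": 0,"dy": 0,"dz": 0,"rx": 0,"ry": 0,"rz": 0,"claw": 1},{"dx": 0,"dy": 0,"dz": 0,"rx": 0,"ry": 0,"rz": 0,"claw": 1},{"dx": 0,"dy": 0,"dz": 0,"rx": 0,"ry": 0,"rz": 0,"claw": 1}])

```text
time_s: 3.3
ee_pos: [0.5726, -0.115, 0.1911]
eef_rot: [3.141, 0.0, 2.758]
force: [0.0, 0.8, 0.6]
grip_width: 0.0006
grip_force: 0.0
```

Run:
```python
from h import *
o=telemetry.get_obs(); c=viewer.camera("wrist"); cv2.imwrite("pics/w2.png",c["img"][...,::-1])
print(o["time_s"],o["ee_pos"],o["eef_rot"],o["force"],o["grip_width"])
W=cloud(c,o); np.save("w2.npy",W); fit(W)
for t in ["fuse_hatch","fuse_rocker"]:
    for r in viewer.recognise(t,c)[:1]:
        a,b,d,e=[int(x) for x in r["rect"]]; print(t,r["score"],a,b,d,e,np.nanmedian(W[b:e,a:d].reshape(-1,3),0))
```

```text
3.3 [ 0.57258452 -0.11499653  0.1911453 ] [3.14146503e+00 2.83611713e-05 2.75820583e+00] [0.01671942 0.80434365 0.60442628] 0.0005734136981697585
12562 centre 513.1 -83.5 size [150.9 111.9] ang 68.7 zmed 0.0611
3603 centre 520.9 -90.4 size [124.9  65.5] ang 67.3 zmed 0.0745
fuse_hatch 0.79 260 105 313 165 [ 0.53164963 -0.05956807  0.07445106]
fuse_rocker 0.75 198 104 222 148 [ 0.49070323 -0.13475662  0.07170698]
```

View pics/w2.png

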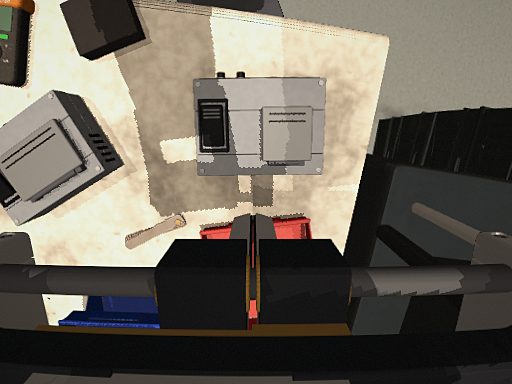

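The wrist view shows the fuse tester at px 193–326 × 77–175, with the front at the image top. The rocker is at 199–228 × 98–152 and the square hatch at 261–312 × 106–161. Next I express the rocker and hatch in the tester's own axes.

Run:
```python
from h import *
W=np.load("w2.npy"); c=np.array([.5131,-.0835]); a=np.radians(-21.5)
ex=np.array([np.cos(a),np.sin(a)]); ey=np.array([-ex[1],ex[0]])
P=W.reshape(-1,3);P=P[~np.isnan(P[:,0])]; L=np.c_[(P[:,:2]-c)@ex,(P[:,:2]-c)@ey,P[:,2]]*1000
for y0,nm in [(-53,"rocker"),(30,"hatch")]:
    Q=L[abs(L[:,1]-y0)<8]; print(nm)
    for x in range(-60,60,4):
        q=Q[(Q[:,0]>=x)&(Q[:,0]<x+4)]
        if len(q): print(x+2,round(np.median(q[:,2]),1),end=" | ")
    Q=L[(L[:,2]>70)&(abs(L[:,1]-y0)<35)]; print("y range",np.percentile(Q[:,1],[1,99]))
```

```text
rocker
-58 37.7 | -54 59.9 | -50 60.5 | -46 60.7 | -42 60.7 | -38 60.8 | -34 60.6 | -30 64.6 | -26 61.1 | -22 75.6 | -18 75.3 | -14 75.1 | -10 74.3 | -6 73.4 | -2 72.5 | 2 71.9 | 6 71.3 | 10 70.6 | 14 69.9 | 18 69.4 | 22 60.6 | 26 64.2 | 30 60.5 | 34 60.4 | 38 323.7 | 42 342.9 | 46 334.3 | 50 60.9 | 54 60.2 | 58 58.0 | y range [-82.02542997 -18.35426514]
hatch
-54 59.9 | -50 60.7 | -46 60.8 | -42 60.6 | -38 60.9 | -34 60.8 | -30 60.9 | -26 60.6 | -22 74.5 | -18 74.7 | -14 74.7 | -10 74.7 | -6 74.8 | -2 74.7 | 2 74.7 | 6 74.8 | 10 74.6 | 14 74.6 | 18 74.5 | 22 74.4 | 26 74.5 | 30 74.6 | 34 74.7 | 38 323.3 | 42 342.8 | 46 341.6 | 50 60.6 | 54 60.4 | y range [-4.5598001  64.62809484]
```

>>> step_arm(plan=[{"dx": 0.29,"dy": -0.154,"dz": 0,"rx": 0,"ry": 0,"rz": 0,"claw": 1},{"dx": 0.29,"dy": -0.154,"dz": 0,"rx": 0,"ry": 0,"rz": 0,"claw": 1},{"dx": 0.285,"dy": -0.154,"dz": 0,"rx": 0,"ry": 0,"rz": 0,"claw": 1},{"dx": 0,"dy": 0,"dz": 0.3,"rx": 0,"ry": 0,"rz": 0,"claw": 1},{"dx": 0,"dy": 0,"dz": 0.3,"rx": 0,"ry": 0,"rz": 0,"claw": 1},{"dx": 0,"dy": 0,"dz": 0.2,"rx": 0,"ry": 0,"rz": 0,"claw": 1},{"dx": 0,"dy": 0,"dz": 0.1,"rx": 0,"ry": 0,"rz": 0,"claw": 1},{"dx": 0,"dy": 0,"dz": 0,"rx": 0,"ry": 0,"rz": 0,"claw": 1},{"dx": 0,"dy": 0,"dz": 0,"rx": 0,"ry": 0,"rz": 0,"claw": 1},{"dx": 0,"dy": 0,"dz": 0,"rx": 0,"ry": 0,"rz": 0,"claw": 1}])

```text
time_s: 4.45
ee_pos: [0.476, -0.1263, 0.1021]
eef_rot: [3.142, 0.002, 2.758]
force: [-0.3, 0.3, 0.0]
grip_width: 0.0004
grip_force: 0.0
```

>>> step_arm(plan=[{"dx": 0,"dy": 0,"dz": 0.06,"rx": 0,"ry": 0,"rz": 0,"claw": 1},{"dx": 0,"dy": 0,"dz": 0.04,"rx": 0,"ry": 0,"rz": 0,"claw": 1},{"dx": 0,"dy": 0,"dz": 0.02,"rx": 0,"ry": 0,"rz": 0,"claw": 1},{"dx": 0,"dy": 0,"dz": 0,"rx": 0,"ry": 0,"rz": 0,"claw": 1},{"dx": 0,"dy": 0,"dz": 0,"rx": 0,"ry": 0,"rz": 0,"claw": 1}])

```text
time_s: 4.95
ee_pos: [0.4755, -0.1263, 0.089]
eef_rot: [-3.142, -0.0, 2.758]
force: [0.5, 0.1, 1.6]
grip_width: 0.0004
grip_force: 0.0
```

>>> step_arm(plan=[{"dx": 0,"dy": 0,"dz": 0.015,"rx": 0,"ry": 0,"rz": 0,"claw": 1},{"dx": 0,"dy": 0,"dz": 0,"rx": 0,"ry": 0,"rz": 0,"claw": 1},{"dx": 0,"dy": 0,"dz": 0,"rx": 0,"ry": 0,"rz": 0,"claw": 1}])

```text
time_s: 5.25
ee_pos: [0.4755, -0.1262, 0.0875]
eef_rot: [3.142, 0.0, 2.758]
force: [-0.1, 0.1, -0.3]
grip_width: 0.0006
grip_force: 0.0
```

>>> step_arm(plan=[{"dx": 0,"dy": 0,"dz": 0.01,"rx": 0,"ry": 0,"rz": 0,"claw": 1},{"dx": 0,"dy": 0,"dz": 0,"rx": 0,"ry": 0,"rz": 0,"claw": 1},{"dx": 0,"dy": 0,"dz": 0,"rx": 0,"ry": 0,"rz": 0,"claw": 1}])

```text
time_s: 5.55
ee_pos: [0.4755, -0.1262, 0.0865]
eef_rot: [-3.142, 0.0, 2.758]
force: [-0.2, 0.1, 0.1]
grip_width: 0.0006
grip_force: 0.0
```

>>> step_arm(plan=[{"dx": 0,"dy": 0,"dz": 0.01,"rx": 0,"ry": 0,"rz": 0,"claw": 1},{"dx": 0,"dy": 0,"dz": 0,"rx": 0,"ry": 0,"rz": 0,"claw": 1},{"dx": 0,"dy": 0,"dz": 0,"rx": 0,"ry": 0,"rz": 0,"claw": 1}])

```text
time_s: 5.85
ee_pos: [0.4755, -0.1262, 0.0854]
eef_rot: [3.142, -0.0, 2.758]
force: [-0.5, 0.3, 0.2]
grip_width: 0.0003
grip_force: 0.0
```

>>> step_arm(plan=[{"dx": 0,"dy": 0,"dz": 0.01,"rx": 0,"ry": 0,"rz": 0,"claw": 1},{"dx": 0,"dy": 0,"dz": 0,"rx": 0,"ry": 0,"rz": 0,"claw": 1},{"dx": 0,"dy": 0,"dz": 0,"rx": 0,"ry": 0,"rz": 0,"claw": 1}])

```text
time_s: 6.15
ee_pos: [0.4755, -0.1262, 0.0844]
eef_rot: [-3.142, -0.0, 2.758]
force: [-0.5, -0.4, -0.1]
grip_width: 0.0002
grip_force: 0.0
```

Run:
```python
from h import *
o=telemetry.get_obs(); c=viewer.camera("wrist")
print(o["ee_pos"],o["force"],o["moment"])
s=viewer.camera("scene")["img"][130:220,150:270,::-1]
cv2.imwrite("pics/w3.png",np.hstack([cv2.resize(c["img"][160:320,180:340,::-1],(400,400)),cv2.resize(s,(400,300))[:300].repeat(1,0) if 0 else cv2.resize(s,(400,400))]))
```

```text
[ 0.47548105 -0.1262276   0.08441266] [-0.53754921 -0.38978378 -0.09761347] [ 0.02978009 -0.01047355  0.00297717]
```

View pics/w3.png

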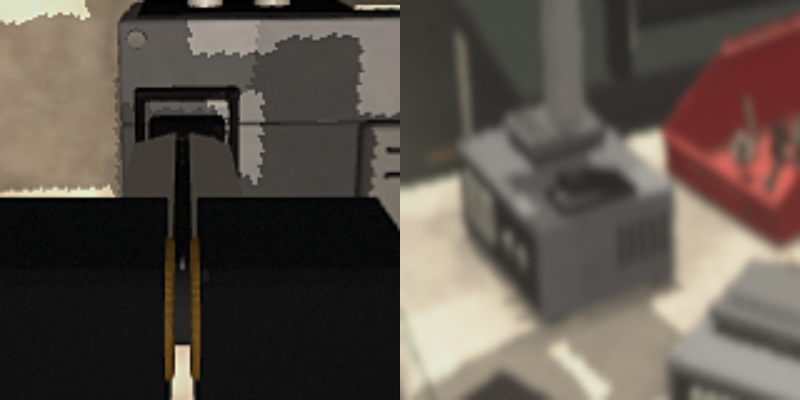

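The wrist crop shows the fingers on the rocker, but the scene crop is ambiguous. I'll check the full scene picture with the projected tip position.

Run:
```python
from h import *
o=telemetry.get_obs(); c=viewer.camera("scene")
K=np.array([[c["fx"],0,c["cx"]],[0,c["fy"],c["cy"]],[0,0,1.]])
p=np.array(o["ee_pos"],float); tip=p-[0,0,.017]
q,_=cv2.projectPoints(np.array([p,tip,p+[0,0,.1]]),cv2.Rodrigues(np.array(c["R"]))[0],np.array(c["t"],float),K,np.array(c["dist"],float)); print(q.reshape(-1,2))
print("cam pos",-np.array(c["R"]).T@np.array(c["t"]))
W=cloud(c); r,cc=np.mgrid[130:190:6,180:240:6]
im=c["img"][...,::-1].copy()
for x in q.reshape(-1,2).astype(int): cv2.circle(im,tuple(map(int,x)),2,(0,0,255),-1)
cv2.imwrite("pics/s2.png",cv2.resize(im[60:260,100:340],(720,600)))
```

```text
[[199.94636778 166.19692336]
 [200.38582892 172.79179164]
 [197.24534249 125.30519197]]
cam pos [-0.18968344 -0.76177962  0.46465848]
```

View pics/s2.png

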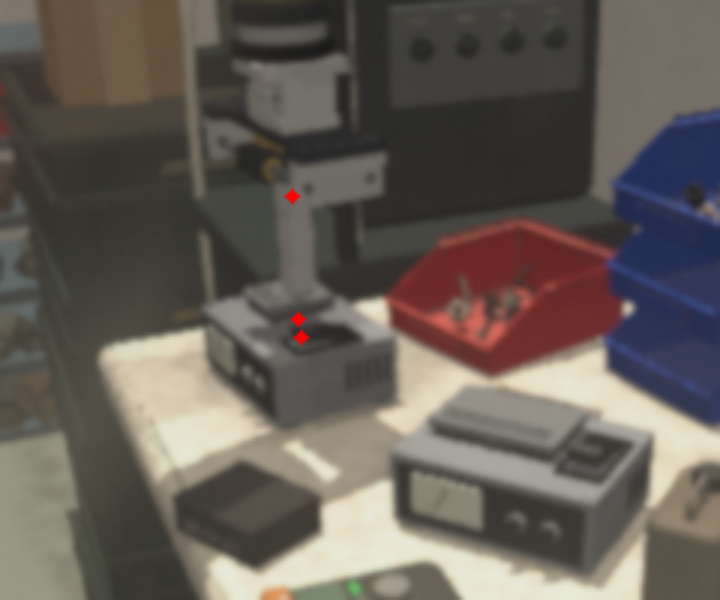

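The fingers do stand on the rocker; their dark tips blend into it. There is still no stop force, so I keep going in small steps.

>>> step_arm(plan=[{"dx": 0,"dy": 0,"dz": 0.01,"rx": 0,"ry": 0,"rz": 0,"claw": 1},{"dx": 0,"dy": 0,"dz": 0,"rx": 0,"ry": 0,"rz": 0,"claw": 1},{"dx": 0,"dy": 0,"dz": 0,"rx": 0,"ry": 0,"rz": 0,"claw": 1}])

```text
time_s: 6.6
ee_pos: [0.4755, -0.1262, 0.0834]
eef_rot: [3.142, -0.0, 2.758]
force: [-0.3, 0.4, 0.2]
grip_width: 0.0002
grip_force: 0.0
```

>>> step_arm(plan=[{"dx": 0,"dy": 0,"dz": 0.01,"rx": 0,"ry": 0,"rz": 0,"claw": 1},{"dx": 0,"dy": 0,"dz": 0,"rx": 0,"ry": 0,"rz": 0,"claw": 1},{"dx": 0,"dy": 0,"dz": 0,"rx": 0,"ry": 0,"rz": 0,"claw": 1}])

```text
time_s: 6.9
ee_pos: [0.4755, -0.1262, 0.0824]
eef_rot: [-3.142, -0.0, 2.758]
force: [-0.3, -0.1, 0.3]
grip_width: 0.0005
grip_force: 0.0
```

Run:
```python
from h import *
o=telemetry.get_obs(); c=viewer.camera("wrist"); W=cloud(c,o)
cc=np.array([.5131,-.0835]); a=np.radians(-21.5)
ex=np.array([np.cos(a),np.sin(a)]); ey=np.array([-ex[1],ex[0]])
for v in range(190,226,2):
    out=[]
    for u in (240,246,252,258,264):
        w=W[v,u]; l=w[:2]-cc; out.append("(%.0f %.0f %.1f)"%(1000*l@ex,1000*l@ey,1000*w[2]))
    print(v,*out)
cv2.imwrite("pics/w4.png",cv2.resize(c["img"][170:270,180:330,::-1],(750,500)))
```

```text
190 (-36 -65 61.8) (-36 -60 60.5) (-36 -55 60.0) (-36 -50 59.9) (-36 -45 60.6)
192 (-34 -65 59.4) (-34 -60 60.3) (-34 -55 60.4) (-34 -50 59.8) (-34 -45 60.8)
194 (-33 -65 60.1) (-33 -60 60.4) (-33 -55 61.7) (-33 -50 60.0) (-33 -45 60.8)
196 (-32 -65 64.3) (-32 -60 64.5) (-32 -55 64.6) (-32 -50 64.0) (-32 -45 63.9)
198 (-31 -65 65.2) (-30 -60 64.3) (-30 -55 64.2) (-31 -50 65.0) (-30 -45 64.9)
200 (-29 -65 65.7) (-29 -60 64.3) (-29 -55 65.1) (-29 -50 65.2) (-28 -45 63.6)
202 (-26 -65 60.2) (-26 -60 61.2) (-26 -55 60.9) (-26 -50 61.1) (-26 -45 59.9)
204 (-25 -65 60.8) (-24 -60 60.4) (-25 -55 61.3) (-24 -50 61.0) (-24 -45 60.4)
206 (-23 -65 61.0) (-23 -60 60.4) (-23 -55 60.4) (-23 -50 60.5) (-23 -45 61.2)
208 (-24 -64 71.5) (-24 -60 72.1) (-25 -55 72.9) (-25 -50 73.8) (-25 -46 75.0)
210 (-24 -64 75.3) (-24 -60 75.4) (-24 -55 75.3) (-24 -50 75.3) (-24 -46 75.0)
212 (-22 -64 76.0) (-22 -60 76.4) (-22 -55 76.0) (-22 -50 76.1) (-22 -46 76.2)
214 (-20 -64 75.0) (-30 -59 104.6) (-21 -55 75.5) (-30 -51 104.5) (-20 -46 75.2)
216 (-30 -63 108.4) (-30 -59 108.8) (-28 -55 102.9) (-30 -51 109.4) (-30 -47 108.6)
218 (-29 -62 111.9) (-30 -59 112.4) (-28 -55 107.7) (-29 -51 112.4) (-29 -47 112.4)
220 (-30 -62 116.3) (-30 -59 116.6) (-28 -55 112.4) (-30 -51 116.8) (-30 -47 116.5)
222 (-29 -62 119.9) (-29 -58 120.0) (-28 -55 115.9) (-30 -51 121.1) (-30 -48 121.7)
224 (-30 -62 123.8) (-30 -58 124.2) (-28 -55 119.2) (-29 -51 123.6) (-29 -48 123.6)
```

View pics/w4.png

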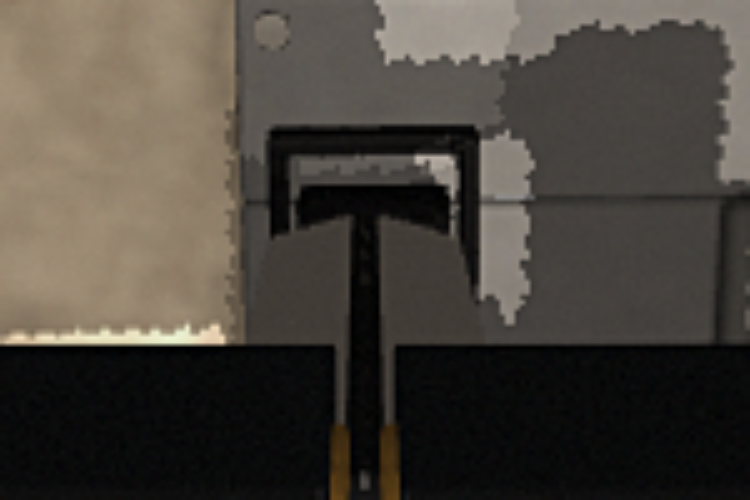

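The picture shows the rocker front still up (75–76 mm), with the visible finger ends well above it. So the tips are higher than tcp_to_tips implies. I measure them with the fixed scene and top cameras.

Run:
```python
from h import *
o=telemetry.get_obs(); p=np.array(o["ee_pos"]); print(p, ctrl.tcp_to_tips, [x for x in dir(ctrl) if x[0]!='_'])
R=Ro.from_euler("xyz",o["eef_rot"]).as_matrix()
for n in ["scene","wrist"]:
    c=viewer.camera(n); W=cloud(c,o); P=W.reshape(-1,3); P=P[~np.isnan(P[:,0])]
    T=(P-p)@R*1000; m=(abs(T[:,0])<22)&(abs(T[:,1])<25)&(T[:,2]>-60)&(T[:,2]<25)
    T=T[m]; print(n,len(T))
    for z in range(-60,25,5):
        q=T[(T[:,2]>=z)&(T[:,2]<z+5)]
        if len(q): print(z,len(q),"x",q[:,0].min().round(),q[:,0].max().round(),"y",q[:,1].min().round(),q[:,1].max().round())
```

```text
[ 0.47550089 -0.12622165  0.08245288] 0.017 ['MotionError', 'tcp_to_tips']
scene 388
-60 26 x -7.0 11.0 y -14.0 13.0
-55 24 x -7.0 10.0 y -13.0 10.0
-50 22 x -9.0 12.0 y -15.0 11.0
-45 20 x -8.0 12.0 y -13.0 3.0
-40 23 x -7.0 11.0 y -15.0 11.0
-35 24 x -9.0 11.0 y -13.0 13.0
-30 19 x -7.0 11.0 y -13.0 10.0
-25 14 x -7.0 11.0 y -7.0 8.0
-20 4 x -8.0 9.0 y -3.0 5.0
5 37 x -20.0 6.0 y -10.0 12.0
10 31 x -21.0 6.0 y -12.0 15.0
15 35 x -22.0 14.0 y -17.0 23.0
20 109 x -22.0 21.0 y -23.0 22.0
wrist 2952
-60 167 x 8.0 11.0 y -13.0 11.0
-55 142 x 8.0 11.0 y -13.0 11.0
-50 129 x 8.0 11.0 y -13.0 11.0
-45 121 x 8.0 11.0 y -13.0 11.0
-40 110 x 8.0 11.0 y -13.0 11.0
-35 97 x 8.0 11.0 y -13.0 11.0
-30 87 x 8.0 11.0 y -13.0 11.0
-25 44 x 8.0 11.0 y -9.0 6.0
-20 9 x 8.0 10.0 y -4.0 2.0
0 3 x 3.0 4.0 y -8.0 2.0
5 197 x -1.0 6.0 y -12.0 12.0
10 36 x 5.0 6.0 y -11.0 12.0
15 373 x -17.0 20.0 y -16.0 19.0
20 1437 x -22.0 22.0 y -22.0 25.0
```

Both cameras agree that the fingers really end about 18 mm above the TCP, so the tips are at about 100 mm. I descend to just above the rocker, then press in small steps.

>>> step_arm(plan=[{"dx": 0,"dy": 0,"dz": 0.1,"rx": 0,"ry": 0,"rz": 0,"claw": 1},{"dx": 0,"dy": 0,"dz": 0.06,"rx": 0,"ry": 0,"rz": 0,"claw": 1},{"dx": 0,"dy": 0,"dz": 0.02,"rx": 0,"ry": 0,"rz": 0,"claw": 1},{"dx": 0,"dy": 0,"dz": 0,"rx": 0,"ry": 0,"rz": 0,"claw": 1},{"dx": 0,"dy": 0,"dz": 0,"rx": 0,"ry": 0,"rz": 0,"claw": 1}])

```text
time_s: 7.55
ee_pos: [0.4755, -0.1262, 0.0645]
eef_rot: [-3.142, -0.0, 2.758]
force: [0.1, -0.4, 0.5]
grip_width: 0.0004
grip_force: 0.0
```

>>> step_arm(plan=[{"dx": 0,"dy": 0,"dz": 0.02,"rx": 0,"ry": 0,"rz": 0,"claw": 1},{"dx": 0,"dy": 0,"dz": 0.02,"rx": 0,"ry": 0,"rz": 0,"claw": 1},{"dx": 0,"dy": 0,"dz": 0,"rx": 0,"ry": 0,"rz": 0,"claw": 1},{"dx": 0,"dy": 0,"dz": 0,"rx": 0,"ry": 0,"rz": 0,"claw": 1}])

```text
time_s: 7.95
ee_pos: [0.4755, -0.1262, 0.0605]
eef_rot: [-3.142, -0.0, 2.758]
force: [0.2, 0.7, 0.1]
grip_width: 0.0005
grip_force: 0.0
```

>>> step_arm(plan=[{"dx": 0,"dy": 0,"dz": 0.015,"rx": 0,"ry": 0,"rz": 0,"claw": 1},{"dx": 0,"dy": 0,"dz": 0,"rx": 0,"ry": 0,"rz": 0,"claw": 1},{"dx": 0,"dy": 0,"dz": 0,"rx": 0,"ry": 0,"rz": 0,"claw": 1}])

```text
time_s: 8.25
ee_pos: [0.4755, -0.1262, 0.0589]
eef_rot: [-3.142, -0.0, 2.758]
force: [-0.4, 0.1, -0.6]
grip_width: 0.0005
grip_force: 0.0
```

>>> step_arm(plan=[{"dx": 0,"dy": 0,"dz": 0.015,"rx": 0,"ry": 0,"rz": 0,"claw": 1},{"dx": 0,"dy": 0,"dz": 0,"rx": 0,"ry": 0,"rz": 0,"claw": 1},{"dx": 0,"dy": 0,"dz": 0,"rx": 0,"ry": 0,"rz": 0,"claw": 1}])

```text
time_s: 8.55
ee_pos: [0.4755, -0.1262, 0.0574]
eef_rot: [-3.142, 0.0, 2.758]
force: [0.6, -0.1, 1.0]
grip_width: 0.0007
grip_force: 0.1
```

>>> step_arm(plan=[{"dx": 0,"dy": 0,"dz": 0.015,"rx": 0,"ry": 0,"rz": 0,"claw": 1},{"dx": 0,"dy": 0,"dz": 0,"rx": 0,"ry": 0,"rz": 0,"claw": 1},{"dx": 0,"dy": 0,"dz": 0,"rx": 0,"ry": 0,"rz": 0,"claw": 1}])

```text
time_s: 8.85
ee_pos: [0.4754, -0.1262, 0.0559]
eef_rot: [-3.142, -0.0, 2.758]
force: [-0.7, 0.5, 0.5]
grip_width: 0.0006
grip_force: 0.2
```

>>> step_arm(plan=[{"dx": 0,"dy": 0,"dz": 0.015,"rx": 0,"ry": 0,"rz": 0,"claw": 1},{"dx": 0,"dy": 0,"dz": 0,"rx": 0,"ry": 0,"rz": 0,"claw": 1},{"dx": 0,"dy": 0,"dz": 0,"rx": 0,"ry": 0,"rz": 0,"claw": 1}])

```text
time_s: 9.15
ee_pos: [0.4756, -0.1263, 0.0544]
eef_rot: [3.142, 0.0, 2.758]
force: [0.1, -0.3, -0.9]
grip_width: 0.0007
grip_force: 0.0
```

>>> step_arm(plan=[{"dx": 0,"dy": 0,"dz": 0.015,"rx": 0,"ry": 0,"rz": 0,"claw": 1},{"dx": 0,"dy": 0,"dz": 0,"rx": 0,"ry": 0,"rz": 0,"claw": 1},{"dx": 0,"dy": 0,"dz": 0,"rx": 0,"ry": 0,"rz": 0,"claw": 1}])

```text
time_s: 9.45
ee_pos: [0.4754, -0.1262, 0.0529]
eef_rot: [-3.142, -0.0, 2.758]
force: [-1.4, 0.5, 1.7]
grip_width: 0.0007
grip_force: 1.1
```

```bash
cat >> h.py <<'E'
def rock():
    o=telemetry.get_obs(); c=viewer.camera("wrist"); W=cloud(c,o); P=W.reshape(-1,3); P=P[~np.isnan(P[:,0])]
    a=np.radians(-21.5); ex=np.array([np.cos(a),np.sin(a)]); ey=np.array([-ex[1],ex[0]]); d=P[:,:2]-[.5131,-.0835]
    L=np.c_[d@ex,d@ey,P[:,2]]*1000
    print(o["time_s"],o["ee_pos"],o["force"],o["grip_force"])
    for y0 in (-53,30):
        for x in range(-28,30,3):
            q=L[(abs(L[:,1]-y0)<9)&(L[:,0]>=x)&(L[:,0]<x+3)&(L[:,2]<140)]
            if len(q): print(x+1.5,np.percentile(q[:,2],[10,50,90]).round(1),end=" ")
        print()
E
python3 -c "from h import *; rock()"
```

```text
9.45 [ 0.47544393 -0.12620045  0.0529225 ] [-1.38864859  0.53359496  1.69945507] 1.1154822679236531
-26.5 [ 60.2 102.1 131.4] -23.5 [ 59.7 124.8 126.3] -20.5 [125.4 126.3 126.9] -17.5 [127. 127. 127.] 
-26.5 [59.7 60.5 61.5] -23.5 [60.  61.2 73.4] -20.5 [60.3 73.3 75. ] -17.5 [73.8 74.5 75.2] -14.5 [74.2 75.1 75.9] -11.5 [74.1 74.8 75.4] -8.5 [74.  74.6 75.6] -5.5 [74.1 74.9 75.7] -2.5 [73.9 74.6 75.4] 0.5 [73.8 74.5 75.5] 3.5 [74.  74.7 75.4] 6.5 [73.9 74.6 75.4] 9.5 [73.8 74.6 75.3]
```

>>> step_arm(plan=[{"dx": 0,"dy": 0,"dz": 0.01,"rx": 0,"ry": 0,"rz": 0,"claw": 1},{"dx": 0,"dy": 0,"dz": 0,"rx": 0,"ry": 0,"rz": 0,"claw": 1},{"dx": 0,"dy": 0,"dz": 0,"rx": 0,"ry": 0,"rz": 0,"claw": 1}])

```text
time_s: 9.8
ee_pos: [0.4754, -0.1262, 0.052]
eef_rot: [-3.142, -0.0, 2.758]
force: [-3.3, 1.5, 3.0]
grip_width: 0.0009
grip_force: 2.2
```

>>> step_arm(plan=[{"dx": 0,"dy": 0,"dz": 0.01,"rx": 0,"ry": 0,"rz": 0,"claw": 1},{"dx": 0,"dy": 0,"dz": 0,"rx": 0,"ry": 0,"rz": 0,"claw": 1},{"dx": 0,"dy": 0,"dz": 0,"rx": 0,"ry": 0,"rz": 0,"claw": 1}])

```text
time_s: 10.1
ee_pos: [0.4755, -0.1262, 0.0514]
eef_rot: [-3.142, 0.0, 2.758]
force: [-6.5, 1.9, 12.1]
grip_width: 0.0006
grip_force: 6.4
```

>>> step_arm(plan=[{"dx": 0,"dy": 0,"dz": 0.01,"rx": 0,"ry": 0,"rz": 0,"claw": 1},{"dx": 0,"dy": 0,"dz": 0,"rx": 0,"ry": 0,"rz": 0,"claw": 1},{"dx": 0,"dy": 0,"dz": 0,"rx": 0,"ry": 0,"rz": 0,"claw": 1}])

```text
time_s: 10.4
ee_pos: [0.4756, -0.1263, 0.0512]
eef_rot: [-3.142, 0.001, 2.758]
force: [-10.3, 3.1, 21.4]
grip_width: 0.0005
grip_force: 11.6
```

Hard stop reached (21 N). I lift off and check the rocker from above.

>>> step_arm(plan=[{"dx": 0,"dy": 0,"dz": -0.1,"rx": 0,"ry": 0,"rz": 0,"claw": 1},{"dx": 0,"dy": 0,"dz": -0.25,"rx": 0,"ry": 0,"rz": 0,"claw": 1},{"dx": -0.2,"dy": 0.28,"dz": -0.1,"rx": 0,"ry": 0,"rz": 0,"claw": 1},{"dx": -0.2,"dy": 0.28,"dz": 0,"rx": 0,"ry": 0,"rz": 0,"claw": 1},{"dx": 0,"dy": 0.28,"dz": 0,"rx": 0,"ry": 0,"rz": 0,"claw": 1},{"dx": 0,"dy": 0,"dz": 0,"rx": 0,"ry": 0,"rz": 0,"claw": 1},{"dx": 0,"dy": 0,"dz": 0,"rx": 0,"ry": 0,"rz": 0,"claw": 1}])

```text
time_s: 11.1
ee_pos: [0.5439, -0.0632, 0.0947]
eef_rot: [-3.141, -0.0, 2.759]
force: [0.4, 0.8, -0.1]
grip_width: 0.0008
grip_force: 0.0
```

```bash
python3 -c "from h import *; rock(); o=telemetry.get_obs(); fit(cloud(viewer.camera('wrist'),o))"
```

```text
11.1 [ 0.54394251 -0.06315201  0.09469935] [ 0.35390488  0.7883799  -0.13190758] 0.0
-26.5 [59.7 60.4 61.3] -23.5 [67.2 68.5 69.7] -20.5 [68.7 69.7 70.4] -17.5 [69.3 70.4 71.5] -14.5 [69.8 70.6 71.8] -11.5 [70.3 71.1 72.1] -8.5 [70.8 71.6 72.1] -5.5 [71.3 72.2 72.9] -2.5 [71.7 72.7 73.4] 0.5 [72.1 73.1 74. ] 3.5 [72.7 73.5 74.5] 6.5 [73.4 74.2 74.8] 9.5 [73.8 74.7 75.7] 12.5 [73.9 74.9 76.1] 15.5 [74.9 75.7 76.8] 18.5 [74.9 76.  76.9] 21.5 [60.7 74.5 75.4] 24.5 [62.1 64.6 65.6] 27.5 [62.9 64.4 65.1] 30.5 [59.2 60.3 61. ] 
-26.5 [59.9 60.6 61.4] -23.5 [59.9 60.7 73.4] -20.5 [60.8 74.3 75.3] -17.5 [74.  74.7 75.6] -14.5 [74.1 75.  75.9] -11.5 [73.9 74.7 75.3] -8.5 [73.9 74.7 75.5] -5.5 [74.4 75.  75.9] -2.5 [73.7 74.5 75.5] 0.5 [73.8 74.6 75.2] 3.5 [73.8 74.6 75.4] 6.5 [73.8 74.7 75.5] 9.5 [ 74.1 121.2 135.8] 12.5 [ 74.6 124.5 137.5] 15.5 [74.  74.7 75.5] 18.5 [73.9 74.7 75.5] 21.5 [73.8 74.6 75.2] 24.5 [73.5 74.6 75.1] 
20710 centre 512.8 -83.5 size [150.9 111.4] ang 68.9 zmed 0.061
5671 centre 521.4 -90.4 size [122.9  65.1] ang 68.7 zmed 0.0745
```

The rocker is off: its slope has reversed, with the front at 68.5 and the back at 76 mm. The tester hasn't moved. Now the hatch.

>>> step_arm(plan=[{"dx": 0.33,"dy": 0,"dz": 0,"rx": 0,"ry": 0,"rz": 0,"claw": 1},{"dx": 0,"dy": 0,"dz": 0.2,"rx": 0,"ry": 0,"rz": 0,"claw": 1},{"dx": 0,"dy": 0,"dz": 0.13,"rx": 0,"ry": 0,"rz": 0,"claw": 1},{"dx": 0,"dy": 0,"dz": 0,"rx": 0,"ry": 0,"rz": 0,"claw": 1},{"dx": 0,"dy": 0,"dz": 0,"rx": 0,"ry": 0,"rz": 0,"claw": 1}])

```text
time_s: 11.7
ee_pos: [0.5136, -0.0514, 0.0621]
eef_rot: [-3.142, -0.0, 2.758]
force: [-1.4, 0.2, -0.2]
grip_width: 0.0004
grip_force: 0.0
```

>>> step_arm(plan=[{"dx": 0,"dy": 0,"dz": 0.04,"rx": 0,"ry": 0,"rz": 0,"claw": 1},{"dx": 0,"dy": 0,"dz": 0.03,"rx": 0,"ry": 0,"rz": 0,"claw": 1},{"dx": 0,"dy": 0,"dz": 0.02,"rx": 0,"ry": 0,"rz": 0,"claw": 1},{"dx": 0,"dy": 0,"dz": 0,"rx": 0,"ry": 0,"rz": 0,"claw": 1},{"dx": 0,"dy": 0,"dz": 0,"rx": 0,"ry": 0,"rz": 0,"claw": 1}])

```text
time_s: 12.2
ee_pos: [0.5136, -0.051, 0.0532]
eef_rot: [3.142, 0.001, 2.758]
force: [0.2, -0.6, 2.7]
grip_width: 0.0006
grip_force: 1.3
```

In contact. I press on to the stop.

>>> step_arm(plan=[{"dx": 0,"dy": 0,"dz": 0.02,"rx": 0,"ry": 0,"rz": 0,"claw": 1},{"dx": 0,"dy": 0,"dz": 0.01,"rx": 0,"ry": 0,"rz": 0,"claw": 1},{"dx": 0,"dy": 0,"dz": 0,"rx": 0,"ry": 0,"rz": 0,"claw": 1},{"dx": 0,"dy": 0,"dz": 0,"rx": 0,"ry": 0,"rz": 0,"claw": 1}])

```text
time_s: 12.6
ee_pos: [0.5136, -0.051, 0.0501]
eef_rot: [3.142, 0.0, 2.758]
force: [1.7, -0.8, 3.0]
grip_width: 0.0003
grip_force: 1.8
```

>>> step_arm(plan=[{"dx": 0,"dy": 0,"dz": 0.01,"rx": 0,"ry": 0,"rz": 0,"claw": 1},{"dx": 0,"dy": 0,"dz": 0,"rx": 0,"ry": 0,"rz": 0,"claw": 1},{"dx": 0,"dy": 0,"dz": 0,"rx": 0,"ry": 0,"rz": 0,"claw": 1}])

```text
time_s: 12.9
ee_pos: [0.5138, -0.051, 0.0496]
eef_rot: [3.141, 0.001, 2.758]
force: [-0.8, -1.0, 10.0]
grip_width: 0.0003
grip_force: 5.1
```

>>> step_arm(plan=[{"dx": 0,"dy": 0,"dz": 0.01,"rx": 0,"ry": 0,"rz": 0,"claw": 1},{"dx": 0,"dy": 0,"dz": 0,"rx": 0,"ry": 0,"rz": 0,"claw": 1},{"dx": 0,"dy": 0,"dz": 0,"rx": 0,"ry": 0,"rz": 0,"claw": 1}])

```text
time_s: 13.2
ee_pos: [0.5139, -0.051, 0.0491]
eef_rot: [3.141, 0.001, 2.758]
force: [-4.2, 0.5, 17.0]
grip_width: 0.0006
grip_force: 8.5
```

The stop is reached (17 N). I release quickly upward and toward the front.

>>> step_arm(plan=[{"dx": 0.1,"dy": 0,"dz": -0.45,"rx": 0,"ry": 0,"rz": 0,"claw": 1},{"dx": 0.3,"dy": 0,"dz": -0.38,"rx": 0,"ry": 0,"rz": 0,"claw": 1},{"dx": 0.4,"dy": 0,"dz": -0.2,"rx": 0,"ry": 0,"rz": 0,"claw": 1},{"dx": 0.4,"dy": 0,"dz": -0.2,"rx": 0,"ry": 0,"rz": 0,"claw": 1},{"dx": 0,"dy": 0,"dz": 0,"rx": 0,"ry": 0,"rz": 0,"claw": 1},{"dx": 0,"dy": 0,"dz": 0,"rx": 0,"ry": 0,"rz": 0,"claw": 1},{"dx": 0,"dy": 0,"dz": 0,"rx": 0,"ry": 0,"rz": 0,"claw": 1},{"dx": 0,"dy": 0,"dz": 0,"rx": 0,"ry": 0,"rz": 0,"claw": 1}])

```text
time_s: 14.0
ee_pos: [0.4023, -0.0063, 0.17]
eef_rot: [-3.141, -0.002, 2.758]
force: [-0.2, 0.1, 0.2]
grip_width: 0.0004
grip_force: 0.0
```

Run:
```python
from h import *
o=telemetry.get_obs(); print(o["time_s"],o["ee_pos"],o["force"])
s=viewer.camera("scene"); t=viewer.camera("top"); fit(cloud(t))
cv2.imwrite("pics/end.png",np.hstack([cv2.resize(s["img"][100:260,140:340,::-1],(400,320)),cv2.resize(t["img"][90:250,90:290,::-1],(400,320))]))
```

```text
14.0 [ 0.40233911 -0.00630822  0.16997798] [-0.20682685  0.07843169  0.19368513]
2375 centre 514.0 -84.5 size [151.3 112.2] ang 68.8 zmed 0.0616
322 centre 527.1 -95.2 size [130.1  43.8] ang 51.0 zmed 0.0768
```

View pics/end.png

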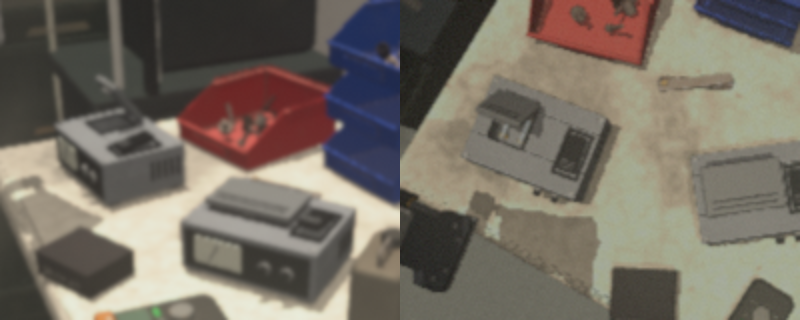

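The small hatch stands open (left panel px 95–140 × 75–130, right panel 480–540 × 90–145). The tester has not moved and the other one is untouched. I wait a moment, then hand in.

>>> step_arm(plan=[{"dx": 0,"dy": 0,"dz": 0,"rx": 0,"ry": 0,"rz": 0,"claw": 1},{"dx": 0,"dy": 0,"dz": 0,"rx": 0,"ry": 0,"rz": 0,"claw": 1},{"dx": 0,"dy": 0,"dz": 0,"rx": 0,"ry": 0,"rz": 0,"claw": 1},{"dx": 0,"dy": 0,"dz": 0,"rx": 0,"ry": 0,"rz": 0,"claw": 1},{"dx": 0,"dy": 0,"dz": 0,"rx": 0,"ry": 0,"rz": 0,"claw": 1}])

```text
time_s: 14.6
ee_pos: [0.4021, -0.0061, 0.171]
eef_rot: [3.142, 0.0, 2.758]
force: [-0.2, -0.4, 0.2]
grip_width: 0.0004
grip_force: 0.0
```

```bash
python3 -c "from h import *; print(hand_in())"
```

```text
the job is handed in; nothing more can be done
None
```

The fuse tester is switched off and its small hatch has sprung open and stays up; the other tester was not touched, and the job was handed in at about 14.6 s (no verdict was returned).

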